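# Fit a glass display into its instrument front

## Robot

A 6-joint arm with a two-finger parallel gripper is mounted at the origin on the work surface. World frame = base frame: x ahead of the robot, y to its left, z up, the work surface at z = 0. Lengths are in m, angles in degrees, forces in N, time in s.
With the tool pointing down it reaches from about 0.4 to 0.825 m from the base axis. Payload 7 kg.
Tool frame: the origin (TCP) lies at the very end of the fingers, on their centre line; the grasp point (between the pads) lies 19 mm behind it; z points along the fingers, y is the line along which they close (so a half turn about z gives the same grasp; the last joint's range is limited). The gripper opens to 88 mm and grips with 3 to 60 N. Pads are 19 mm wide; open, the fingers measure 130 mm over their backs; the gripper's body (78 mm by 193 mm) begins 47 mm behind the grasp point.
Start: joints at [85.09, 20.546, 0.682, 0, -70.136, -16.507], TCP at [0.246, 0.628, 0.227] pointing down, gripper open.
Joint ranges: [-176.03, 176.03], [-82.01, 121.73], [-58.28, 71.71], [-173.87, 95.51], [-174.79, -0.11], [-173.66, 173.66]. Speed limits (degrees/s): [136.94, 136.94, 172.46, 180, 180, 180].

## Interface

Orientations are given as [roll, pitch, yaw] about the fixed x, y, z axes, in that order (R = Rz(yaw) Ry(pitch) Rx(roll)).
In Python, from plant import get_state, imaging, r, finder gives the robot as it stands.
- The arm moves only by the shell command python3 -m handwheel 'ROWS' [FORCE]. ROWS is JSON, a list of rows, each a list of 5 numbers: the closure, from 0 (fully open) to 1 (shut), then the shift along the world's x, y, z in cm, then the turn about the world's z in degrees. A call has 1 to 8 rows; each row is the pose to reach, as a shift and turn from the pose commanded when the call began; what a row does not reach only later rows make up. A row lasts 1/8 s, in which the tool goes at most 62.5 mm and 10.7 degrees, less where a joint would pass 70% of its speed; a pose out of reach is approached as far as the arm can. A call with a gripper value outside its range is refused whole. The fingers move at their own pace and stop on an object; FORCE is the grip in N (left out, the last holds). Time passes only in rows, so rows that repeat a pose let the fingers close. It gives the time, the measured TCP pose, the force, the opening and the grip force at its end, in the units of the state.
- get_state(): the state, without advancing time (a new reading comes with each control period).
- imaging.capture(name): name is "scene" or "top" or "wrist"; returns (picture, depth): 400x640x3 uint8, red, green, blue; 400x640 float32, m along the optical axis (not along the pixel's ray), 0 where there is no reading.
- imaging.get_calibration(name): a dict with "fx", "fy", "cx", "cy" (pixels), "dist" ([k1, k2, p1, p2, k3] as OpenCV has them; the pictures are not rectified), "rvec" (rotation vector, rad) and "tvec" (3), from world to camera coordinates, as OpenCV has them; the wrist camera has in their place "hand_eye" (4x4, takes a point from camera to tool coordinates, whose origin is the TCP and whose axes are the flange's). Camera axes: x right, y down, z forward; pixel columns grow to the right and rows downward; lengths in m; the calibration is good to about 2 mm. A picture is of the moment at which its call begins: read the wrist's pose just before it. get_calibration takes no time and is no camera call.
- r.close_job(): hands the job in; it is judged then, once.
Trained networks look in the newest picture that a camera, given by its name, has taken for a name from the list of things; names that differ only in an ending like _2 or _b are one class to them, and where a whole thing is asked for, a point or a joint stands for the part that bears it (a point fixed in the world has none). Each returns a list of dicts, best first, with "p" (0 to 1); they miss things now and then, are a little off and sometimes report something else, mostly with a low value. They report only what shows in the picture. A call takes as long as a camera call. They do not tell look-alikes from the thing itself.
- finder.cut_out(camera, query): "region" (400x640 bool, what is visible of it) and "pixel" ([column, row] in pixels, amid what is visible of it).
The state is a dict: "time_s": time; "joints": joint angles; "qd": joint speeds; "joint_torque": joint torques, N m; "tcp_pos": TCP position; "eef_rot": TCP orientation; "contact_force": force on the tool from outside, world axes, zero at the start; "moment": the same for the moment, N m; "gripper_width": finger opening in m; "gripper_force": force on a finger pad.
Only numpy, scipy, OpenCV 4.12 (cv2) and the standard library are available. Lean on these libraries where they do the work, as an engineer would, in place of code of your own. Each camera call takes 0.05 s, during which the arm holds its last target. There are 200 camera calls.

## Task

Lift the glass-fronted display straight out of the black rack and lay it, glass side up, on the orange-lipped sloping rest; let go there and take it again by its two long edges. Lay it flat, glass up and either way round, between the orange corners of the grey housing and press it gently down until it is flush with the corners. The glass cracks easily: hold it with the lightest grip, never drop or push it hard, and leave the two green boards and the other things on the bench where they are.

Things in the scene. Friction and masses are not known exactly. Their poses are not given: they have to be found in the camera images.
- display: Display module, a flat slab 8 mm thick (its x), 60 mm wide (its y), 100 mm long (its z), 70 to 120 g: white frame, blue-black glass on its +x face, green circuit board on its -x face. Starts upright in one of the rack's three slots, standing on a short edge. Origin: centre of that edge; z runs up along its length
- display_center (a point): Centre of the display slab, 50 mm along its z from its origin. The display cracks when the fingers' total contact force on it (both pads added) passes 100 N, or when it is pushed or dropped against anything with more than 45 N
- rack: Fixed black rack, 170 x 86 mm, three slots at x = -55, 0 and 55 mm. Origin: centre of its underside. Display and boards stand in the slots on a floor 8 mm above the table, between ribs whose tops are 36 mm above the table, glass to the rack's +x. The display's top edge starts 108 mm above the table
- board_a: Loose green circuit board, 8 x 70 x 85 mm, standing in another slot of the rack, with white blocks 8 mm proud of its +x face near the top; origin at the centre of its lower edge; leave it
- board_b: Same as board_a, in the remaining slot; leave it
- rest: Fixed sloping rest for laying a panel at 45 degrees: dark base 110 x 70 x 8 mm, aluminium face 36 mm wide and 58 mm long, orange lip at its foot. Origin: centre of the base's underside. The face, centred on y = 0, rises towards the rest's -x and looks towards +x and up; the display's long edges stick out at both sides of it
- rest_foot (a point): Foot of the rest's face where it meets the lip, at (25, 0, 25) mm in the rest's frame, same axes. A display on the rest has the lower edge of its -x (green) face on this point, its z along (-0.707, 0, 0.707) and its x (glass) along (0.707, 0, 0.707) of the rest's frame. The lip stands 20 mm out from the face
- housing: Fixed grey instrument front, 150 x 96 mm, 24 mm high, with four orange L-shaped corners rising to 40 mm round an area 106 mm along its x by 66 mm along its y. The long sides are open between the corners for 78 mm, the short sides for 42 mm. Origin: centre of its underside
- seat (a point): Centre of the area between the corners, 40 mm above the table at the height of the corner tops; axes as the housing's. The display's long side goes along its x, either way round; when flush, the glass face is at this height
- bed (a joint): Black rubber bed, 80 x 40 mm, between the corners: how far it is pressed down, 0 to 0.005 m. At 0 its top is 37 mm above the table and a display on it stands 5 mm proud of the corners; at 0.005 the display is flush. It moves down under about 5 N and stays where it is left
- phone: Black phone lying flat, 150 x 74 x 9 mm; leave it
- spool: Steel-coloured solder spool, 52 mm across, 38 mm high; leave it
- parts_tray: Cardboard tray 120 x 90 x 25 mm with a white relay in it; leave it
- tape: Blue roll of tape, 70 mm across, 18 mm high, lying flat; leave it
- knife: Red knife with its blade half in, 160 mm long, 12 mm high; leave it
There are look-alikes about, which are no part of the job. Of the things like the display, leave any that is pink, purple or red; of the rest the larger one is meant.

How it is judged (in metres and radians):
On the way:
1. the display lies glass up on the sloping rest and has been let go (contact force between display and rest above 0.2 N and contact force between the fingers and display below 0.05 N and angle between display's own x axis and vertical between 0.6 and 0.97 rad and distance between display_center and rest_foot below 0.07 m), for 0.2 s.
At the end, for the whole second after the job is handed in: The display lies still between the housing's corners, glass up (within 0.04 rad of level), its centre within 6 mm of the seat's in x and y and its long side along the housing's x (either way round, within 0.15 rad), pressed down to within 1.5 mm of flush with the corner tops (x of display_center in the frame of seat between -0.006 and 0.006 m and y of display_center in the frame of seat between -0.006 and 0.006 m and z of display_center in the frame of seat below -0.0025 m and value of joint bed above 0.0035 m and angle between display's own x axis and vertical below 0.04 rad and angle between the z axis of display and the x axis of housing, either way round below 0.15 rad and linear speed of display below 0.01 m/s); the robot touches nothing.
It fails at once if the display is squeezed: total contact force of the fingers on it above 100 N (contact force between the fingers and display above 100 N).
It fails at once if the display is pushed or dropped against rest, housing, rack or table with more than 45 N (contact force between display and rest above 45 N or contact force between display and housing above 45 N or contact force between display and rack above 45 N or contact force between display and table above 45 N).
It fails at once if a green board is moved by more than 25 mm (distance of any of board_a, board_b from where it was at the start of the episode above 0.025 m).
It fails at once if the phone, spool, tray, tape or knife is moved by more than 30 mm (distance of any of phone, spool, parts_tray, tape, knife from where it was at the start of the episode above 0.03 m).
It also fails if it takes over 67 s, if anything falls off the work surface, if the arm or the gripper's body presses on something with over 40 N, if the wrist force passes 120 N, or if a joint passes its speed limit or range.

## Working session

There is one attempt and no reset: what is moved stays moved. The work goes in short steps, Python scripts to look and compute and a shell command to move; the robot and the scene stay as the last step left them, time stands still between calls to the robot, and variables do not carry over. Pictures are saved under pics/ and viewed, at most 10 in all, crops included, and the job is handed in when it is done.

```bash
ls; mkdir -p pics; cat > h.py <<'E'
import numpy as np, cv2
from plant import get_state, imaging, r, finder
from scipy.spatial.transform import Rotation as R
def cam(name):
    c=imaging.get_calibration(name); K=np.array([[c['fx'],0,c['cx']],[0,c['fy'],c['cy']],[0,0,1.]])
    if 'rvec' in c:
        Rm=cv2.Rodrigues(np.array(c['rvec'],float))[0]; t=np.array(c['tvec'],float).ravel()
        return K,np.array(c['dist'],float),Rm.T,-Rm.T@t
    s=get_state(); T=np.array(c['hand_eye']); Rt=R.from_euler('xyz',s['eef_rot'],degrees=True).as_matrix()
    return K,np.array(c['dist'],float),Rt@T[:3,:3],Rt@T[:3,3]+np.array(s['tcp_pos'])
def shot(name):
    C=cam(name); p,d=imaging.capture(name); return p,d,C
def world(C,px,z):   # pixels (n,2), optical-axis depth (n) -> world
    K,D,Rw,o=C; u=cv2.undistortPoints(np.array(px,float).reshape(-1,1,2),K,D).reshape(-1,2)
    return (np.c_[u,np.ones(len(u))]*np.array(z).reshape(-1,1))@Rw.T+o
def cloud(C,d):      # HxWx3
    h,w=d.shape; v,u=np.mgrid[:h,:w]; P=world(C,np.c_[u.ravel(),v.ravel()],d.ravel()).reshape(h,w,3); P[d==0]=np.nan; return P
def onplane(C,px,h): # ray meets z=h
    a=world(C,px,np.ones(len(np.atleast_2d(px)))); o=C[3]; k=(h-o[2])/(a[:,2]-o[2]); return o+(a-o)*k[:,None]
def proj(C,X):
    K,D,Rw,o=C; return cv2.projectPoints(np.array(X,float).reshape(-1,3),cv2.Rodrigues(Rw.T)[0],-Rw.T@o,K,D)[0].reshape(-1,2)
def save(n,p): cv2.imwrite(f'pics/{n}.png',p[:,:,::-1])
E
python3 - <<'E'
from h import *
s=get_state();print(s)
for n in('top','scene'):
    p,d,C=shot(n);save(n,p);np.savez(f'{n}.npz',p=p,d=d);print(n,C[3],C[2][:,2])
    for q in('display','rack','rest','housing','board_a'):
        P=cloud(C,d)
        for f in finder.cut_out(n,q)[:4]:
            u=np.array(f['pixel']).astype(int);m=f['region'];print(n,q,round(f['p'],2),u,m.sum(),np.nanmedian(P[m],0).round(3),np.nanpercentile(P[m],98,axis=0).round(3))
E
```

```text
pics
{'time_s': 0.0, 'joints': array([ 8.50893863e+01,  2.05899456e+01,  6.33250652e-01, -2.07042186e-02,
       -7.01375819e+01, -1.65058365e+01]), 'qd': array([ 0.04644431,  0.04594631,  0.04037404, -0.03391817,  0.06260082,
       -0.05998167]), 'joint_torque': array([-2.74924656e-03, -5.82707191e+01,  2.93053919e+01,  6.99676126e+00,
        7.12816996e-03, -1.78567143e-04]), 'tcp_pos': array([0.24632514, 0.62790359, 0.22563371]), 'eef_rot': array([ 1.79904078e+02, -8.12662008e-03, -2.14234940e+01]), 'contact_force': array([-1.04719189,  0.73707212,  0.32741159]), 'moment': array([-0.00237158, -0.07694543,  0.01963991]), 'gripper_force': 0.0, 'gripper_width': 0.08764089553476274}
top [0.36190508 0.006289   0.99296799] [ 0.22566123 -0.00859994 -0.97416788]
top display 0.84 [208 237] 342 [0.48  0.264 0.082] [0.509 0.274 0.109]
top display 0.67 [184 186] 168 [0.607 0.317 0.09 ] [0.627 0.35  0.101]
top display 0.5 [236 289] 220 [0.357 0.185 0.087] [0.378 0.206 0.102]
top display 0.47 [224 190] 60 [0.602 0.24  0.067] [0.619 0.257 0.073]
top rack 0.68 [220 243] 1331 [0.475 0.252 0.01 ]
[... 488 characters left out ...]
] 997 [0.619 0.324 0.06 ] [0.633 0.35  0.101]
scene display 0.63 [449 154] 345 [0.379 0.295 0.042] [0.391 0.312 0.068]
scene display 0.6 [428 240] 410 [0.61  0.245 0.04 ] [0.624 0.26  0.071]
scene rack 0.65 [429 205] 1788 [0.5   0.256 0.008] [0.537 0.341 0.037]
scene rack 0.34 [450 308] 666 [0.763 0.28  0.016] [0.795 0.314 0.02 ]
scene rest 0.78 [319 218] 1453 [0.582 0.015 0.008] [0.61  0.066 0.063]
scene housing 0.67 [187 188] 2631 [ 0.548 -0.288  0.023] [ 0.583 -0.219  0.039]
scene housing 0.17 [319 218] 1509 [0.582 0.014 0.008] [0.61  0.066 0.063]
scene board_a 0.9 [467 193] 456 [0.508 0.316 0.074] [0.534 0.363 0.094]
scene board_a 0.8 [412 181] 383 [0.484 0.212 0.077] [0.512 0.241 0.094]
```

```bash
python3 - <<'E'
from h import *
a=np.load('top.npz')['p'];b=np.load('scene.npz')['p']
A=cv2.resize(a[130:310,150:490],(800,424),interpolation=cv2.INTER_CUBIC)
save('topc',A)
save('scenec',cv2.resize(b[110:330,140:540],(800,440),interpolation=cv2.INTER_CUBIC))
E
```

```text
(no output)
```

View pics/topc.png

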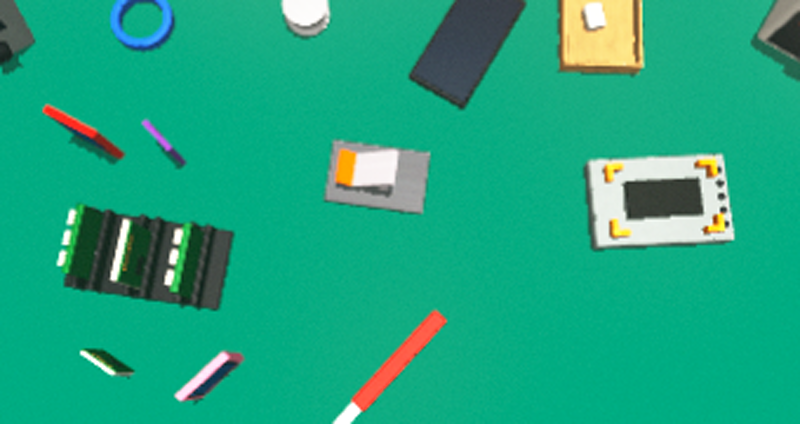

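View pics/scenec.png

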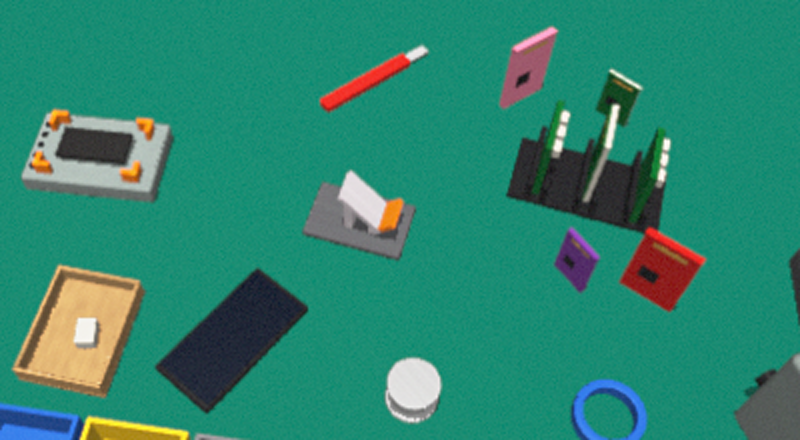

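The top view shows the middle-slot item (white frame, glass towards world +y) as the display at about px (208,237). The pink, purple, red and small standing panels are look-alikes. The rest's orange lip faces +y at (311,205), and the housing is at (427,216). Now I'll fit the poses.

```bash
cat >> h.py <<'E'
def hsv(p): return cv2.cvtColor(p,cv2.COLOR_RGB2HSV)
def rect(X): 
    (c,wh,a)=cv2.minAreaRect((np.array(X)[:,:2]*1000).astype(np.float32)); b=cv2.boxPoints((c,wh,a))
    e=[b[1]-b[0],b[2]-b[1]]; e=max(e,key=np.linalg.norm); return np.round(c,1),np.round(sorted(wh),1),round(np.degrees(np.arctan2(e[1],e[0]))%180,1)
E
python3 - <<'E'
from h import *
for n in('top','scene'):
    f=np.load(n+'.npz');p,d=f['p'],f['d'];C=cam(n);P=cloud(C,d);H=hsv(p)
    x,y,z=P[...,0],P[...,1],P[...,2]
    def box(a,b,c,e,z0,z1): return (x>a)&(x<b)&(y>c)&(y<e)&(z>z0)&(z<z1)
    m=box(.44,.54,.235,.29,.100,.125);print(n,'disp top',m.sum(),rect(P[m]),np.nanmedian(z[m]))
    m=box(.4,.56,.15,.37,.004,.042);print('rack',rect(P[m]))
    org=(H[...,0]>8)&(H[...,0]<25)&(H[...,1]>160)&(H[...,2]>120)
    m=org&box(.45,.62,-.4,-.18,.03,.05);print('corners',m.sum(),rect(onplane(C,np.argwhere(m)[:,::-1],.04)),np.nanmedian(z[m]))
    m=box(.45,.62,-.4,-.18,.018,.05);print('housing',rect(P[m]))
    m=box(.5,.65,-.08,.1,.004,.08);print('rest all',rect(P[m]))
    m=box(.5,.65,-.08,.1,.02,.08);print('rest raised',rect(P[m]),np.nanmax(z[m]))
    m=org&box(.5,.65,-.08,.1,.015,.08);print('lip',rect(P[m]),np.nanpercentile(z[m],[2,98]))
    m=box(.5,.65,-.08,.1,.02,.08)&~org;print('face',rect(P[m]),np.nanpercentile(z[m],[2,98]))
E
```

```text
top disp top 114 (array([480.4, 267.1]), array([ 9.3, 59.6]), np.float32(170.5)) 0.10661835223284244
rack (array([488.1, 267.2]), array([134.1, 198.5]), np.float32(90.5))
corners 50 (array([ 529.3, -292.4]), array([ 76.8, 118.6]), np.float32(91.5)) 0.03673256965736621
housing (array([ 530.7, -293.3]), array([ 96.2, 149.4]), np.float32(91.2))
rest all (array([577.6,   1.4]), array([127.3, 168.9]), np.float32(95.9))
rest raised (array([570.4,  24.7]), array([36.8, 63.5]), np.float32(80.2)) 0.06915160488935657
lip (array([574.1,  48.4]), array([15.5, 35.9]), np.float32(170.3)) [0.02508731 0.03920555]
face (array([569. ,  16.9]), array([36.8, 47.5]), np.float32(80.2)) [0.02318009 0.06507434]
scene disp top 93 (array([483.7, 265.6]), array([ 8. , 60.1]), np.float32(171.6)) 0.10684523295169357
rack (array([506.1, 264.8]), array([126.1, 198.9]), np.float32(79.9))
corners 191 (array([ 538. , -291.8]), array([ 85.3, 119.8]), np.float32(90.8)) 0.037794642117653265
housing (array([ 533.9, -293.3]), array([ 99.5, 150.8]), np.float32(91.3))
rest all (array([563.9,  -1.6]), array([107.6, 151.2]), np.float32(92.7))
rest raised (array([573.4,  25.1]), array([39.2, 64.1]), np.float32(80.4)) 0.06750548750964247
lip (array([577.3,  48.6]), array([16.5, 37.2]), np.float32(170.4)) [0.02483172 0.03896785]
face (array([573.2,  24.7]), array([39.2, 63.4]), np.float32(79.5)) [0.022214  0.0649162]
```

```bash
python3 -m handwheel '[[0,3,-4.5,0.5,-9.7],[0,6,-9,1,-19.4],[0,9,-13.5,1,-29],[0,12,-18,1,-39],[0,15,-23,1,-48],[0,18,-28,1,-58],[0,21,-32,1,-68],[0,23.6,-36.2,1,-77.6]]' 4
python3 -m handwheel '[[0,0,0,0,0],[0,0,0,0,0]]'
python3 - <<'E'
from h import *
print(get_state()['tcp_pos'],get_state()['eef_rot'],get_state()['contact_force'])
p,d,C=shot('wrist');save('w1',p);np.savez('w1.npz',p=p,d=d);print(C[3],C[2][:,2])
P=cloud(C,d);z=P[...,2]
m=(z>.100)&(z<.125)&(abs(P[...,1]-.266)<.03);print(m.sum(),rect(P[m]),np.nanmedian(z[m]))
E
```

```text
time_s: 1.6
tcp_pos: [0.4834, 0.2649, 0.2369]
eef_rot: [-180.0, 0.0, -99.3]
contact_force: [0.1, 0.2, 0.4]
gripper_width: 0.0877
gripper_force: 0.0
time_s: 1.85
tcp_pos: [0.4826, 0.2663, 0.2367]
eef_rot: [-180.0, 0.0, -99.0]
contact_force: [0.3, 0.3, 0.3]
gripper_width: 0.0881
gripper_force: 0.0
[0.48257945 0.26632736 0.23669641] [-1.79992257e+02  2.23077886e-02 -9.90010043e+01] [0.33377886 0.320836   0.30748575]
[0.47096828 0.18989065 0.3942593 ] [ 0.04517206  0.28373822 -0.9578372 ]
799 (array([481.7, 266.4]), array([ 8.7, 59.4]), np.float32(169.2)) 0.1072985818834869
```

View pics/w1.png

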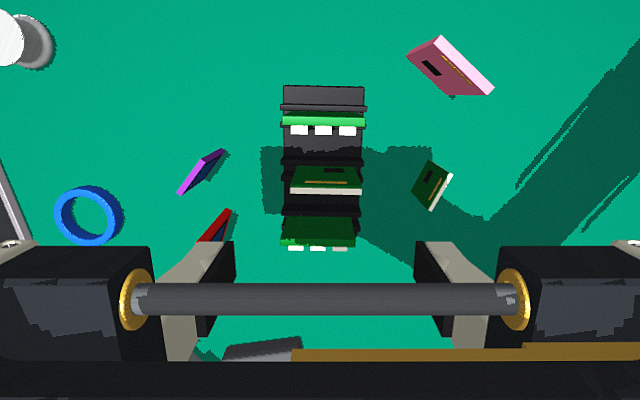

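Wrist view: the display's white top edge is at px (325,185), green side towards the camera, and its position agrees to within 1 mm. I'll descend and grip it by its long edges, lightly.

```bash
python3 -m handwheel '[[0,-0.05,0,-5,-0.5],[0,-0.05,0,-10,-0.5],[0,-0.05,0,-14,-0.5],[0,-0.05,0,-17.3,-0.5],[0,-0.05,0,-17.3,-0.5],[0.2,-0.05,0,-17.3,-0.5],[0.28,-0.05,0,-17.3,-0.5],[0.36,-0.05,0,-17.3,-0.5]]' 4
python3 -m handwheel '[[0.36,0,0,0,0],[0.36,0,0,0,0],[0.36,0,0,0,0]]' 4
```

```text
time_s: 2.9
tcp_pos: [0.4825, 0.2669, 0.0648]
eef_rot: [-179.9, 0.1, -99.5]
contact_force: [1.0, 0.8, -0.8]
gripper_width: 0.0632
gripper_force: 0.0
time_s: 3.28
tcp_pos: [0.4821, 0.2667, 0.0643]
eef_rot: [-180.0, 0.0, -99.5]
contact_force: [-4.0, 1.1, 6.7]
gripper_width: 0.0601
gripper_force: 4.0
```

```bash
python3 -m handwheel '[[0.36,0,0,0.8,0],[0.36,0,0,2,0],[0.36,0,0,3.5,0],[0.36,0,0,5.5,0],[0.36,0,0,8,0],[0.36,0,0,11,0],[0.36,0,0,14,0],[0.36,0,0,14,0]]' 4
python3 - <<'E'
from h import *
a=np.radians(80.3);ex=np.array([np.cos(a),np.sin(a)]);ey=np.array([-ex[1],ex[0]])
for n in('top','scene'):
    f=np.load(n+'.npz');p,d=f['p'],f['d'];C=cam(n);P=cloud(C,d);H=hsv(p)
    x,y,z=P[...,0],P[...,1],P[...,2]
    b=(x>.53)&(x<.62)&(y>-.03)&(y<.08)&(z>.02)&(z<.08)
    org=(H[...,0]>8)&(H[...,0]<25)&(H[...,1]>160)&(H[...,2]>120)
    for nm,m,s in(('face',b&~org&(H[...,2]>150)&(z>.03)&(z<.062),1),('lip',b&org&(z>.027)&(z<.037),-1)):
        S=P[m][:,:2]@ex;Z=P[m][:,2];c=np.polyfit(S,Z,1)
        sf=np.median(S+s*(Z-.025));print(n,nm,m.sum(),'slope',c[0].round(2),'sfoot',sf.round(4),'lat',np.percentile(P[m][:,:2]@ey,[1,50,99]).round(4),'res',np.std(S+s*Z).round(4))
    for zz in (0,.004):
      m=(x>.5)&(x<.65)&(y>-.08)&(y<.1)&(z>-.01)&(z<.02)&(H[...,1]<90);print('base',m.sum(),rect(P[m]))
    m=org&b;lat=np.median(P[m][:,:2]@ey);print('lat lip mid',lat)
E
```

```text
time_s: 4.28
tcp_pos: [0.4832, 0.2673, 0.2072]
eef_rot: [-179.8, 0.3, -99.5]
contact_force: [0.2, 0.1, -1.5]
gripper_width: 0.0598
gripper_force: 4.0
top face 182 slope -0.91 sfoot 0.1328 lat [-0.5756 -0.5575 -0.5399] res 0.0021
top lip 68 slope 0.48 sfoot 0.1356 lat [-0.5748 -0.5575 -0.5398] res 0.0028
base 693 (array([568.5,  14.7]), array([ 69.3, 110.4]), np.float32(80.8))
base 693 (array([568.5,  14.7]), array([ 69.3, 110.4]), np.float32(80.8))
lat lip mid -0.5573550851788861
scene face 270 slope -0.89 sfoot 0.1338 lat [-0.5791 -0.5618 -0.5423] res 0.0027
scene lip 81 slope 0.56 sfoot 0.1367 lat [-0.5786 -0.5625 -0.5435] res 0.0027
base 941 (array([556.2,  16.3]), array([102.8, 110.7]), np.float32(81.0))
base 941 (array([556.2,  16.3]), array([102.8, 110.7]), np.float32(81.0))
lat lip mid -0.5623059663085297
```

```bash
python3 -m handwheel '[[0.36,1,-2.6,0,0],[0.36,2.7,-6.8,0,0],[0.36,4.5,-11.3,0,0],[0.36,6.3,-15.8,0,0],[0.36,7.7,-19.4,0,0],[0.36,8.6,-21.6,0,0],[0.36,9.1,-22.9,-1,0],[0.36,9.1,-22.9,-3,0]]' 4
python3 -m handwheel '[[0.36,0,0,-2,0],[0.36,0,0,-5,0],[0.36,0,0,-7,0],[0.36,0,0,-7.5,0],[0.36,0,0,-7.5,0]]' 4
python3 - <<'E'
from h import *
print(get_state()['tcp_pos'],get_state()['eef_rot'])
p,d,C=shot('scene');np.savez('s2.npz',p=p,d=d);P=cloud(C,d)
save('s2',cv2.resize(p[150:270,240:400],(800,600),interpolation=cv2.INTER_CUBIC))
E
```

```text
time_s: 5.28
tcp_pos: [0.5732, 0.0367, 0.173]
eef_rot: [-180.0, 0.0, -99.6]
contact_force: [0.2, 0.1, -1.8]
gripper_width: 0.0595
gripper_force: 4.0
time_s: 5.9
tcp_pos: [0.5729, 0.0375, 0.0984]
eef_rot: [180.0, -0.0, -99.5]
contact_force: [0.5, -0.4, -0.9]
gripper_width: 0.0604
gripper_force: 4.0
[0.57285051 0.03754549 0.09840208] [ 1.79970125e+02 -2.24250830e-02 -9.94931723e+01]
```

View pics/s2.png

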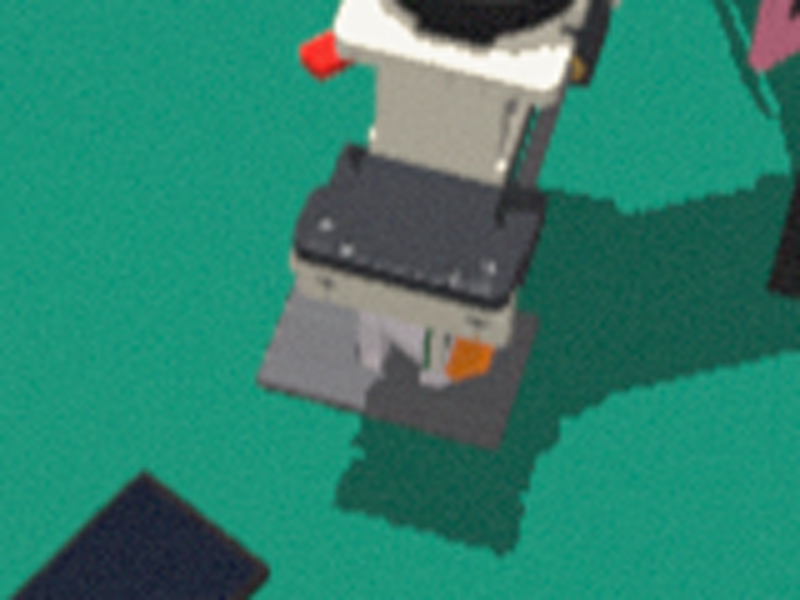

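The display hangs upright just inside the orange lip (crop px ~440,350), with the lip to its right. I'll lower it into the V slowly.

```bash
python3 -m handwheel '[[0.36,0.1,0.1,-0.4,0],[0.36,0.1,0.1,-0.7,0],[0.36,0.1,0.1,-1,0],[0.36,0.1,0.1,-1.2,0],[0.36,0.1,0.1,-1.3,0],[0.36,0.1,0.1,-1.3,0]]' 4
```

```text
time_s: 6.7
tcp_pos: [0.5743, 0.0385, 0.0858]
eef_rot: [-180.0, 0.0, -99.5]
contact_force: [-0.0, 0.7, 1.8]
gripper_width: 0.0599
gripper_force: 4.0
```

```bash
python3 -m handwheel '[[0.36,-0.05,-0.3,0,0],[0.36,-0.1,-0.6,0,0],[0.36,-0.15,-0.9,-0.05,0],[0.36,-0.2,-1.2,-0.1,0],[0.36,-0.25,-1.5,-0.18,0],[0.36,-0.3,-1.8,-0.27,0],[0.36,-0.3,-1.8,-0.27,0]]' 4
python3 -m handwheel '[[0.36,-0.05,-0.3,-0.1,0],[0.36,-0.1,-0.6,-0.2,0],[0.36,-0.15,-0.9,-0.33,0],[0.36,-0.2,-1.15,-0.47,0],[0.36,-0.25,-1.4,-0.63,0],[0.36,-0.3,-1.7,-0.79,0],[0.36,-0.3,-1.7,-0.79,0]]' 4
python3 - <<'E'
from h import *
p,d,C=shot('scene');np.savez('s3.npz',p=p,d=d)
save('s3',cv2.resize(p[160:260,250:400],(750,500),interpolation=cv2.INTER_CUBIC))
E
```

```text
time_s: 7.58
tcp_pos: [0.5708, 0.0201, 0.0827]
eef_rot: [180.0, -0.0, -99.5]
contact_force: [0.6, -0.1, 0.1]
gripper_width: 0.0602
gripper_force: 4.0
time_s: 8.45
tcp_pos: [0.5677, 0.0031, 0.0746]
eef_rot: [180.0, -0.0, -99.5]
contact_force: [-0.0, -0.5, -1.8]
gripper_width: 0.06
gripper_force: 4.0
```

View pics/s3.png

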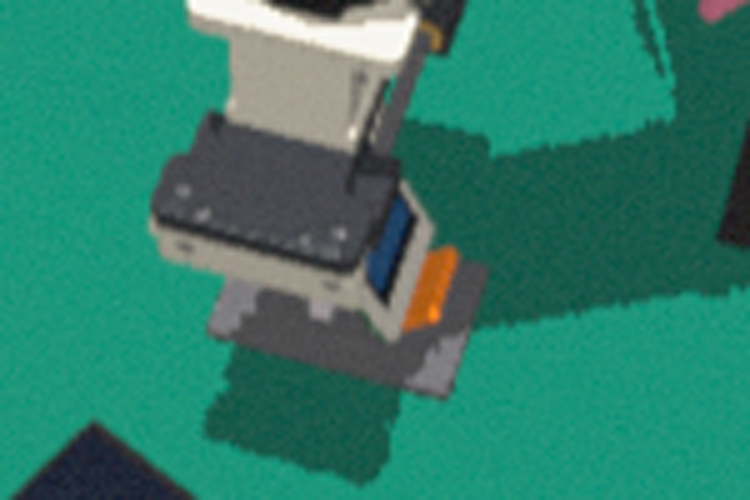

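The display is pivoting as planned, its glass visible in the crop at px ~(395,250) and its foot against the lip. I'll finish the arc.

```bash
python3 -m handwheel '[[0.36,-0.05,-0.25,-0.2,0],[0.36,-0.1,-0.5,-0.4,0],[0.36,-0.14,-0.75,-0.62,0],[0.36,-0.18,-1,-0.85,0],[0.36,-0.21,-1.2,-1.05,0],[0.36,-0.23,-1.35,-1.2,0],[0.36,-0.23,-1.35,-1.2,0]]' 4
```

```text
time_s: 9.38
tcp_pos: [0.5655, -0.0103, 0.0628]
eef_rot: [180.0, -0.0, -99.5]
contact_force: [0.2, 0.1, -1.4]
gripper_width: 0.0599
gripper_force: 4.0
```

```bash
python3 -m handwheel '[[0.36,-0.02,-0.12,-0.12,0],[0.36,-0.04,-0.25,-0.25,0],[0.36,-0.04,-0.25,-0.25,0]]' 4
python3 -m handwheel '[[0.33,0,0,0,0],[0.31,0,0,0,0],[0.29,0,0,0,0],[0.25,0,0,0,0],[0.1,0,0,0,0],[0,0,0,0,0],[0,0,0,0,0],[0,0,0,0,0]]' 4
python3 -m handwheel '[[0,0,0,4,0],[0,0,-3,9,0],[0,0,-7,13,0],[0,0,-7,13,0],[0,0,-7,13,0]]' 4
python3 - <<'E'
from h import *
p,d,C=shot('wrist');np.savez('w2.npz',p=p,d=d);save('w2',p);print(C[3])
p,d,C=shot('scene');np.savez('s4.npz',p=p,d=d);save('s4',cv2.resize(p[160:260,250:400],(750,500),interpolation=cv2.INTER_CUBIC))
E
```

```text
time_s: 9.75
tcp_pos: [0.5652, -0.0127, 0.0604]
eef_rot: [180.0, -0.0, -99.5]
contact_force: [-0.5, 0.9, -0.3]
gripper_width: 0.0599
gripper_force: 4.0
time_s: 10.75
tcp_pos: [0.5653, -0.0126, 0.0605]
eef_rot: [-180.0, -0.0, -99.5]
contact_force: [-0.2, 0.9, 0.5]
gripper_width: 0.087
gripper_force: 0.0
time_s: 11.38
tcp_pos: [0.5648, -0.0827, 0.1901]
eef_rot: [180.0, 0.0, -99.6]
contact_force: [-1.2, 1.8, -0.5]
gripper_width: 0.0878
gripper_force: 0.0
[ 0.55252202 -0.15902821  0.34765092]
```

View pics/s4.png

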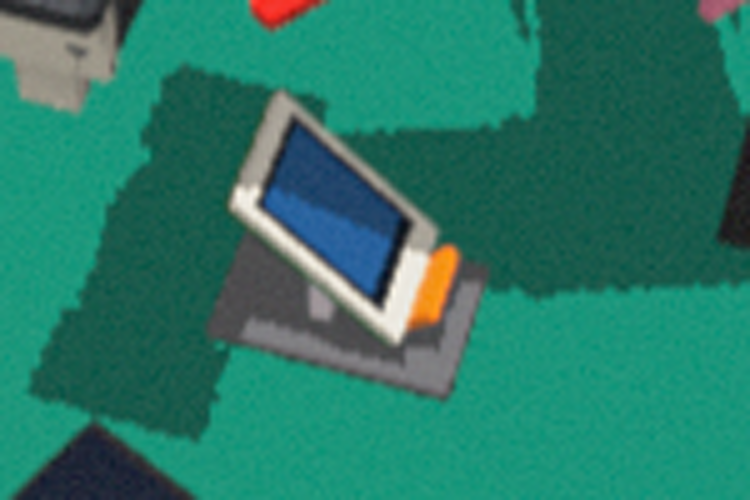

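View pics/w2.png

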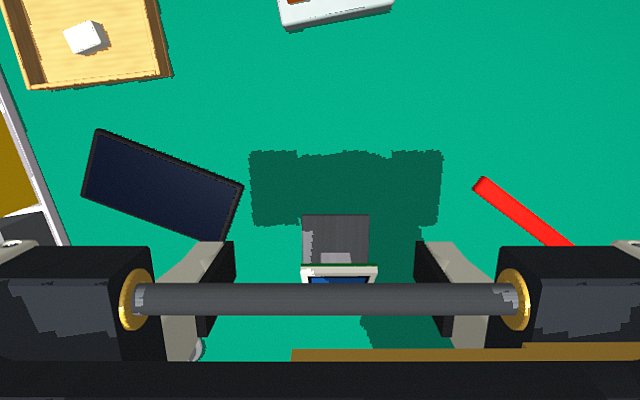

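The display lies glass up on the rest, against the lip, and has been let go. Before regripping I'll take a near look at the housing with the free wrist camera.

```bash
python3 -m handwheel '[[0,-1,-4,0,3],[0,-2,-8,0,6],[0,-3,-12,0,10],[0,-3.3,-14,0,10.8],[0,-3.3,-14,0,10.8],[0,-3.3,-14,0,10.8]]'
python3 - <<'E'
from h import *
p,d,C=shot('wrist');np.savez('w3.npz',p=p,d=d);save('w3',p)
P=cloud(C,d);x,y,z=P[...,0],P[...,1],P[...,2];H=hsv(p)
org=(H[...,0]>8)&(H[...,0]<25)&(H[...,1]>160)&(H[...,2]>90)
b=(x>.45)&(x<.62)&(y>-.4)&(y<-.18)
m=org&b&(z>.034)&(z<.046);print('corners',m.sum(),rect(P[m]),np.nanmedian(z[m]))
m=b&(z>.018)&(z<.05);print('housing',m.sum(),rect(P[m]))
m=b&(z>.034)&(z<.040)&(H[...,2]<70);print('bed',m.sum(),rect(P[m]) if m.sum()>3 else 0,np.nanmedian(z[m]))
# display on rest, scene before and now
pt,dt,Ct=shot('top');np.savez('t5.npz',p=pt,d=dt)
for n,Cn,dn in(('top',Ct,dt),('scene',cam('scene'),np.load('s4.npz')['d'])):
    P=cloud(Cn,dn);x,y,z=P[...,0],P[...,1],P[...,2];m=(x>.52)&(x<.62)&(y>-.06)&(y<.07)&(z>.035)&(z<.12)
    Q=P[m];c=np.median(Q,0);q=Q[np.linalg.norm(Q-c,axis=1)<.04];c=q.mean(0);nrm=np.linalg.svd(q-c,full_matrices=False)[2][2];nrm*=np.sign(nrm[2])
    print(n,m.sum(),'normal',nrm.round(3),'azim',np.degrees(np.arctan2(nrm[1],nrm[0])).round(1),'rect',rect(Q),'zmax',np.percentile(Q[:,2],99.5).round(4))
E
```

```text
time_s: 12.22
tcp_pos: [0.5322, -0.2219, 0.1896]
eef_rot: [179.9, 0.0, -88.7]
contact_force: [-0.9, -0.3, 0.3]
gripper_width: 0.0875
gripper_force: 0.0
corners 408 (array([ 532.5, -293.5]), array([ 77.7, 117.9]), np.float32(91.2)) 0.03904553575804989
housing 19021 (array([ 532.2, -293.4]), array([ 96.4, 150.2]), np.float32(91.1))
bed 4483 (array([ 532.3, -293.5]), array([39.5, 79.2]), np.float32(90.7)) 0.03646593931643627
top 39 normal [ 0.022 -0.183  0.983] azim -83.1 rect (array([567.1,  47. ]), array([15.4, 46.7]), np.float32(179.2)) zmax 0.0413
scene 1053 normal [0.141 0.682 0.718] azim 78.3 rect (array([571. ,  12.7]), array([62.9, 89.2]), np.float32(80.5)) zmax 0.1008
```

Housing: (532.3, −293.4) mm at 91.1°, with sizes matching. Display on rest: 44° tilt, azimuth about 80°. Regripping at its centre.

```bash
python3 -m handwheel '[[0,1,5,0,-3],[0,2,10.5,0,-6],[0,3,16,0,-9],[0,3.6,21,0,-10.8],[0,3.63,22.85,-2,-10.8],[0,3.63,22.85,-6,-10.8],[0,3.63,22.85,-10,-10.8],[0,3.63,22.85,-12,-10.8]]'
python3 -m handwheel '[[0,0,0,-1,0],[0,0,0,-1.75,0],[0.15,0,0,-1.75,0],[0.25,0,0,-1.75,0],[0.3,0,0,-1.75,0],[0.36,0,0,-1.75,0],[0.36,0,0,-1.75,0],[0.36,0,0,-1.75,0]]' 4
python3 - <<'E'
from h import *
p,d,C=shot('scene');np.savez('s5.npz',p=p,d=d);save('s5',cv2.resize(p[160:260,250:400],(750,500),interpolation=cv2.INTER_CUBIC))
E
```

```text
time_s: 13.32
tcp_pos: [0.5673, 0.0067, 0.0683]
eef_rot: [179.9, -0.1, -99.4]
contact_force: [1.5, -0.3, 0.4]
gripper_width: 0.0878
gripper_force: 0.0
time_s: 14.32
tcp_pos: [0.5689, 0.0059, 0.0535]
eef_rot: [-180.0, 0.0, -99.5]
contact_force: [-1.5, 0.4, 6.0]
gripper_width: 0.06
gripper_force: 4.0
```

View pics/s5.png

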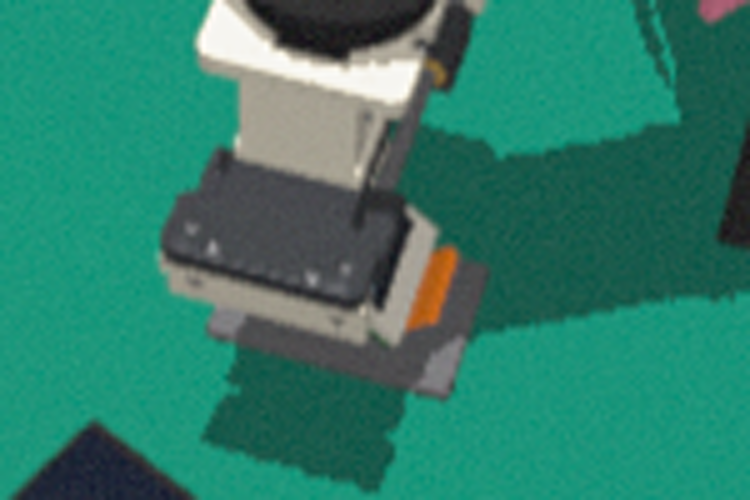

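Fingers closed at 60 mm about the middle of the long edges. I'll lift straight up out of the V.

```bash
python3 -m handwheel '[[0.36,0,0,0.3,0],[0.36,0,0,0.8,0],[0.36,0,0,2,0],[0.36,0,0,4,0],[0.36,0,0,6.5,0],[0.36,0,0,9,0],[0.36,0,0,10,0],[0.36,0,0,10,0]]' 4
python3 - <<'E'
from h import *
s=get_state();print(s['tcp_pos'],s['eef_rot'])
for n in('scene','top'):
    p,d,C=shot(n);P=cloud(C,d);T=s['tcp_pos']
    Q=P[(abs(P[...,0]-T[0])<.07)&(abs(P[...,1]-T[1])<.09)&(P[...,2]>.08)&(P[...,2]<.24)]
    m=(abs(P[...,0]-T[0])<.036)&(P[...,1]>T[1]+.005)&(P[...,1]<T[1]+.06)&(P[...,2]>.10)&(P[...,2]<.20)
    q=P[m];print(n,m.sum())
    if m.sum()>30:
        ys=q[:,1];print('zmin',np.percentile(q[:,2],[1,50,99]),'ymax',np.percentile(ys,[1,99]))
        A=np.c_[q[:,0],q[:,1],np.ones(len(q))];c=np.linalg.lstsq(A,q[:,2],rcond=None)[0];print('plane',c.round(3),np.degrees(np.arctan(np.hypot(*c[:2]))).round(1))
    save('g_'+n,cv2.resize(p[120:250,250:400] if n=='scene' else p[130:280,240:400],(750,640)))
E
```

```text
time_s: 15.38
tcp_pos: [0.5688, 0.006, 0.1536]
eef_rot: [-179.9, 0.0, -99.5]
contact_force: [0.7, -0.4, -1.7]
gripper_width: 0.0597
gripper_force: 4.0
[0.56883382 0.00601475 0.15358837] [-1.79929495e+02  4.77399887e-02 -9.95197430e+01]
scene 245
zmin [0.1284129  0.13798571 0.17344759] ymax [0.02030959 0.04781691]
plane [-0.253 -1.198  0.328] 50.8
top 56
zmin [0.14185333 0.15525787 0.16368014] ymax [0.01225744 0.03081218]
plane [-0.101 -0.97   0.231] 44.3
```

View pics/g_scene.png

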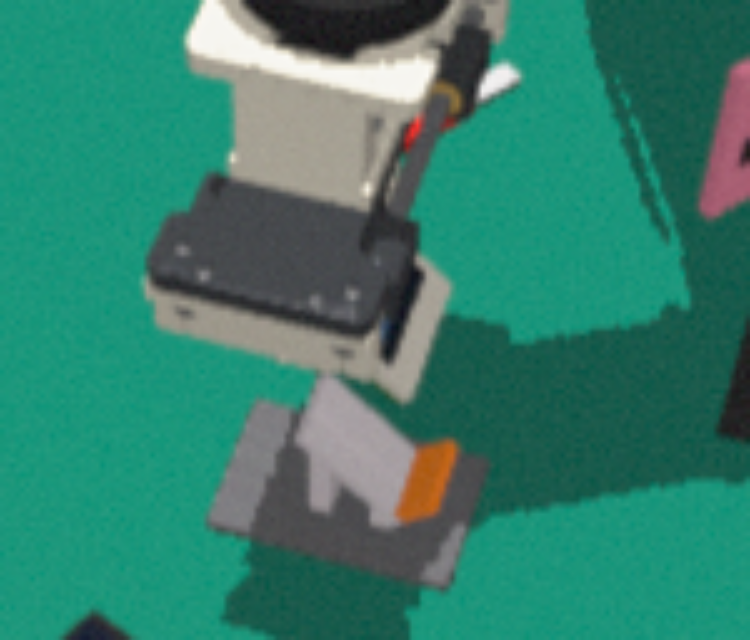

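The display is held by its long edges at about 45°, clear of the rest. Now over the housing.

```bash
python3 -m handwheel '[[0.36,-0.3,-2.5,0,1],[0.36,-0.8,-6.5,0,3],[0.36,-1.4,-11.5,0,5],[0.36,-2.0,-16.5,0,7],[0.36,-2.7,-21.5,0,9],[0.36,-3.2,-26,0,10.6],[0.36,-3.55,-28.7,0,10.6],[0.36,-3.66,-29.64,0,10.6]]' 4
python3 -m handwheel '[[0.36,0,0,-2,0],[0.36,0,0,-5,0],[0.36,0,0,-7,0],[0.36,0,0,-8,0],[0.36,0,0,-8.5,0],[0.36,0,0,-8.8,0],[0.36,0,0,-8.8,0]]' 4
```

```text
time_s: 16.48
tcp_pos: [0.5309, -0.2919, 0.1514]
eef_rot: [179.9, 0.0, -89.0]
contact_force: [-0.6, 0.3, -1.0]
gripper_width: 0.0597
gripper_force: 4.0
time_s: 17.35
tcp_pos: [0.5323, -0.2906, 0.0654]
eef_rot: [-180.0, -0.0, -88.9]
contact_force: [0.5, 0.3, -0.9]
gripper_width: 0.0597
gripper_force: 4.0
```

```bash
python3 -m handwheel '[[0.36,0,-0.15,-0.25,0],[0.36,0,-0.4,-0.5,0],[0.36,0.01,-0.6,-0.7,0],[0.36,0.02,-0.85,-1.05,0],[0.36,0.02,-1.1,-1.4,0],[0.36,0.02,-1.25,-1.7,0],[0.36,0.03,-1.4,-2.0,0],[0.36,0.03,-1.4,-2.0,0]]' 4
python3 - <<'E'
from h import *
s=get_state();T=s['tcp_pos'];print(T,s['contact_force'])
p,d,C=shot('scene');P=cloud(C,d)
# near (+x) long edge region and the free ends of the slab
m=(P[...,0]>.49)&(P[...,0]<.575)&(P[...,1]>T[1]-.08)&(P[...,1]<T[1]+.08)&(P[...,2]>.042)&(P[...,2]<.12)
q=P[m];H=hsv(p)[m]
for a in range(-70,71,10):
    k=abs((q[:,1]-T[1])*1000-a)<5
    if k.sum()>3: print(a,k.sum(),np.percentile(q[k,2],[10,50,90]).round(4))
save('s6',cv2.resize(p[140:240,130:280],(750,500),interpolation=cv2.INTER_CUBIC))
E
```

```text
time_s: 18.35
tcp_pos: [0.5319, -0.3045, 0.0445]
eef_rot: [179.9, 0.0, -88.9]
contact_force: [0.0, -1.2, -1.1]
gripper_width: 0.0601
gripper_force: 4.0
[ 0.53190962 -0.30449111  0.04449503] [ 0.04256145 -1.17755399 -1.10462037]
-10 15 [0.0597 0.0631 0.069 ]
0 27 [0.0581 0.0806 0.091 ]
10 114 [0.0529 0.0577 0.0995]
20 125 [0.05   0.053  0.0556]
30 124 [0.047  0.0498 0.0524]
40 116 [0.0441 0.0468 0.0501]
50 40 [0.0428 0.0445 0.047 ]
```

Tilt is now about 16°, as intended. I'll lift, centre it over the seat and check the extents.

```bash
python3 -m handwheel '[[0.36,0,0,0.4,0],[0.36,0,0,0.9,0],[0.36,0.03,0.4,1.0,0],[0.36,0.04,0.8,1.0,0],[0.36,0.04,1.05,1.0,0],[0.36,0.04,1.05,1.0,0]]' 4
python3 - <<'E'
from h import *
s=get_state();T=s['tcp_pos'];print(T,s['contact_force'])
for n in('scene','top','wrist'):
    p,d,C=shot(n);P=cloud(C,d)
    m=(abs(P[...,0]-.532)<.05)&(abs(P[...,1]+.293)<.08)&(P[...,2]>.044)&(P[...,2]<.072 if n!='wrist' else P[...,2]<.085)
    q=P[m]; print(n,m.sum())
    if n=='wrist':
        e=q[q[:,1]<-.318];print('upper end',len(e),np.percentile(e,[1,50,99],axis=0).round(4).tolist())
    else:
        e=q[q[:,1]>-.275];print('lower end',len(e),np.percentile(e,[1,50,99],axis=0).round(4).tolist() if len(e) else '', rect(e) if len(e)>5 else '')
E
```

```text
time_s: 19.15
tcp_pos: [0.5327, -0.2937, 0.0549]
eef_rot: [180.0, 0.0, -88.9]
contact_force: [-0.1, -0.2, -1.6]
gripper_width: 0.0603
gripper_force: 4.0
[ 0.53267714 -0.29371537  0.0548983 ] [-0.11995065 -0.24663808 -1.61496516]
scene 486
lower end 365 [[0.504, -0.2746, 0.0494], [0.5364, -0.2598, 0.0583], [0.5642, -0.2448, 0.0655]] (array([ 533.6, -260.3]), array([31.5, 63.2]), np.float32(2.2))
top 2
lower end 0  
wrist 21810
upper end 8747 [[0.5043, -0.3417, 0.0758], [0.5334, -0.3316, 0.0799], [0.5631, -0.3183, 0.0833]]
```

```bash
python3 -m handwheel '[[0.36,-0.06,0,-0.3,0],[0.36,-0.06,0,-0.7,0],[0.36,-0.06,0,-1.1,0],[0.36,-0.06,0,-1.4,0],[0.36,-0.06,0,-1.7,0],[0.36,-0.06,0,-1.9,0],[0.36,-0.06,0,-1.9,0]]' 4
python3 -m handwheel '[[0.36,0,0,-0.1,0],[0.36,0,0,-0.2,0],[0.36,0,0,-0.3,0],[0.36,0,0,-0.4,0],[0.36,0,0,-0.45,0],[0.36,0,0,-0.45,0]]' 4
python3 - <<'E'
from h import *
s=get_state();T=s['tcp_pos'];print(T,s['contact_force'])
for n in('scene','wrist'):
    p,d,C=shot(n);P=cloud(C,d)
    m=(abs(P[...,0]-.532)<.034)&(abs(P[...,1]+.293)<.056)&(P[...,2]>.036)&(P[...,2]<.07);q=P[m]
    for a in range(-50,51,10):
        k=abs((q[:,1]+.2934)*1000-a)<4
        if k.sum()>5: print(n,a,k.sum(),np.percentile(q[k,2],[10,50,90]).round(4))
E
```

```text
time_s: 20.18
tcp_pos: [0.5321, -0.294, 0.0358]
eef_rot: [180.0, 0.0, -88.9]
contact_force: [0.4, 0.2, -0.4]
gripper_width: 0.06
gripper_force: 4.0
time_s: 20.92
tcp_pos: [0.5321, -0.294, 0.0314]
eef_rot: [180.0, 0.0, -88.9]
contact_force: [0.1, 0.2, -1.0]
gripper_width: 0.0599
gripper_force: 4.0
[ 0.53210259 -0.29401762  0.03140274] [ 0.07181829  0.21039254 -1.01992955]
scene -10 12 [0.0449 0.0471 0.0527]
scene 0 10 [0.0571 0.0629 0.0675]
scene 10 39 [0.0425 0.0457 0.0517]
scene 20 81 [0.043  0.0446 0.0465]
scene 30 85 [0.0417 0.0441 0.0463]
scene 40 85 [0.0413 0.0439 0.0457]
scene 50 72 [0.0371 0.0419 0.0451]
wrist -50 2032 [0.0396 0.0464 0.0476]
wrist -40 2754 [0.0461 0.0469 0.0477]
wrist -30 2508 [0.046  0.0469 0.0476]
wrist -20 2350 [0.0458 0.0466 0.0473]
wrist -10 3057 [0.0454 0.0464 0.0612]
wrist 0 2198 [0.0452 0.046  0.0469]
wrist 10 38 [0.0656 0.068  0.0696]
wrist 20 415 [0.0446 0.0453 0.0461]
wrist 30 1724 [0.0443 0.045  0.0456]
wrist 40 1135 [0.0436 0.0444 0.0451]
```

Nearly flat and inside the corners (glass at 44–47 mm). I'll lower a little more, let go and back up.

```bash
python3 -m handwheel '[[0.36,0,0,-0.1,0],[0.36,0,0,-0.2,0],[0.36,0,0,-0.3,0],[0.36,0,0,-0.3,0]]' 4
python3 -m handwheel '[[0.32,0,0,0,0],[0.29,0,0,0,0],[0.2,0,0,0,0],[0.05,0,0,0,0],[0,0,0,0,0],[0,0,0,0,0],[0,0,0,1,0],[0,0,0,3,0]]' 4
python3 -m handwheel '[[0,0,2,5,0],[0,0,6,9,0],[0,0,6.5,12,0],[0,0,6.5,12,0],[0,0,6.5,12,0]]' 4
cat > fit.py <<'E'
from h import *
s=get_state();print(s['tcp_pos'],s['contact_force'])
p,d,C=shot('wrist');P=cloud(C,d);H=hsv(p);np.savez('w4.npz',p=p,d=d);save('w%d'%int(s['time_s']*10),p)
x,y,z=P[...,0],P[...,1],P[...,2]
b=(abs(x-.532)<.09)&(abs(y+.293)<.09)&(z>.03)&(z<.06)
org=(H[...,0]>8)&(H[...,0]<25)&(H[...,1]>160)&(H[...,2]>90)
c=b&org&(z>.036);print('corners',rect(P[c]),np.median(z[c]))
m=b&~org&(z>.037)&(z<.055)&(abs(x-.532)<.04)&(abs(y+.2934)<.06);q=P[m]
m2=cv2.morphologyEx(m.astype(np.uint8),cv2.MORPH_OPEN,np.ones((5,5),np.uint8))>0;print('display',m2.sum(),rect(P[m2]))
q=P[m2];A=np.c_[q[:,:2]-[.5323,-.2934],np.ones(len(q))];k=np.ones(len(q),bool)
for _ in range(4): cf=np.linalg.lstsq(A[k],q[k,2],rcond=None)[0];k=abs(A@cf-q[:,2])<.0015
print('glass z at seat, slopes',cf.round(4),k.mean())
E
python3 fit.py
```

```text
time_s: 21.52
tcp_pos: [0.5321, -0.2941, 0.0285]
eef_rot: [-180.0, -0.0, -88.9]
contact_force: [-0.7, -0.2, 1.6]
gripper_width: 0.0597
gripper_force: 4.0
time_s: 22.52
tcp_pos: [0.5316, -0.2939, 0.0586]
eef_rot: [179.9, 0.0, -88.9]
contact_force: [-0.1, -0.8, -0.2]
gripper_width: 0.0876
gripper_force: 0.0
time_s: 23.15
tcp_pos: [0.5318, -0.229, 0.1786]
eef_rot: [-180.0, 0.0, -88.9]
contact_force: [0.2, -1.1, -0.0]
gripper_width: 0.0872
gripper_force: 0.0
[ 0.53180355 -0.22895353  0.17859849] [ 0.24298559 -1.06644114 -0.0470571 ]
corners (array([ 532.6, -292.7]), array([ 77.7, 117.1]), np.float32(91.4)) 0.039432618484997434
display 10128 (array([ 532.2, -297.6]), array([ 77.9, 109.3]), np.float32(91.1))
glass z at seat, slopes [-0.0008 -0.0004  0.0429] 0.8955371248025277
```

The display lies flat in the corners, glass about 3.5 mm proud. Now I'll press at the centre with shut fingers.

```bash
python3 -m handwheel '[[1,0.05,-3,0,0],[1,0.05,-6.4,0,0],[1,0.05,-6.4,-3,0],[1,0.05,-6.4,-7,0],[1,0.05,-6.4,-10,0],[1,0.05,-6.4,-11.8,0],[1,0.05,-6.4,-12.3,0],[1,0.05,-6.4,-12.3,0]]' 4
python3 -m handwheel '[[1,0,0,-0.3,0],[1,0,0,-0.6,0],[1,0,0,-0.9,0],[1,0,0,-1.1,0],[1,0,0,-1.1,0]]'
```

```text
time_s: 24.2
tcp_pos: [0.5323, -0.2932, 0.055]
eef_rot: [179.9, 0.0, -88.9]
contact_force: [-0.6, 0.9, 0.1]
gripper_width: 0.0131
gripper_force: 0.0
time_s: 24.82
tcp_pos: [0.5325, -0.293, 0.0443]
eef_rot: [180.0, 0.0, -88.9]
contact_force: [0.5, 0.1, -0.5]
gripper_width: 0.0008
gripper_force: 0.0
```

```bash
python3 -m handwheel '[[1,0,0,-0.05,0],[1,0,0,-0.1,0],[1,0,0,-0.15,0],[1,0,0,-0.2,0],[1,0,0,-0.2,0],[1,0,0,-0.2,0]]'
python3 -m handwheel '[[1,0,0,-0.05,0],[1,0,0,-0.1,0],[1,0,0,-0.15,0],[1,0,0,-0.15,0],[1,0,0,-0.15,0]]'
```

```text
time_s: 25.58
tcp_pos: [0.5327, -0.293, 0.0425]
eef_rot: [-180.0, -0.0, -88.9]
contact_force: [-0.9, 1.7, 2.6]
gripper_width: 0.0005
gripper_force: 1.2
time_s: 26.2
tcp_pos: [0.5327, -0.2931, 0.0409]
eef_rot: [-180.0, -0.0, -88.9]
contact_force: [-0.2, 0.1, 0.9]
gripper_width: 0.0003
gripper_force: 0.6
```

```bash
python3 -m handwheel '[[1,0,0,-0.04,0],[1,0,0,-0.08,0],[1,0,0,-0.08,0]]'
python3 -m handwheel '[[1,0,0,-0.04,0],[1,0,0,-0.07,0],[1,0,0,-0.07,0]]'
```

```text
time_s: 26.58
tcp_pos: [0.5327, -0.2931, 0.0403]
eef_rot: [-180.0, -0.0, -88.9]
contact_force: [-1.1, 1.3, 3.8]
gripper_width: 0.0001
gripper_force: 2.0
time_s: 26.95
tcp_pos: [0.5327, -0.2931, 0.0403]
eef_rot: [-180.0, -0.0, -88.9]
contact_force: [-2.2, 2.0, 9.0]
gripper_width: 0.0005
gripper_force: 4.8
```

Descent stopped at 40.3 mm while the force rose to 9 N, so it has bottomed out flush. I'll back off and check.

```bash
python3 -m handwheel '[[1,0,0,0.5,0],[1,0,0,3,0],[1,0,2,7,0],[1,0,6,11,0],[0.5,0,6.5,14,0],[0.5,0,6.5,14,0],[0.5,0,6.5,14,0]]'
python3 fit.py; ls -t pics | head -1; cp pics/$(ls -t pics|head -1) pics/final.png
```

```text
time_s: 27.82
tcp_pos: [0.5321, -0.2279, 0.1789]
eef_rot: [180.0, 0.0, -88.9]
contact_force: [0.7, -0.1, 0.3]
gripper_width: 0.0251
gripper_force: 0.0
[ 0.53209252 -0.22788286  0.17885097] [ 0.701363   -0.07698649  0.33518743]
corners (array([ 532.1, -293. ]), array([ 77.4, 117.9]), np.float32(91.0)) 0.03935950762552651
display 9944 (array([ 531.7, -297.4]), array([ 77.8, 109.6]), np.float32(91.8))
glass z at seat, slopes [-0.0004 -0.      0.0397] 0.9529364440868866
w278.png
```

View pics/final.png

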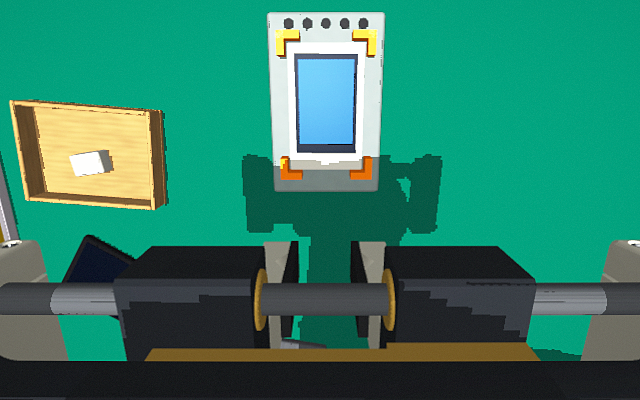

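The final view shows the display inside all four orange corners (px ~326,103), glass up. The glass height matches the corner tops to within 0.4 mm with almost no slope, and nothing touches it. Handing in.

```bash
python3 -c "
from plant import r
print(r.close_job())"
```

```text
the job is handed in; nothing more can be done
None
```

The display was laid on the rest, let go and regripped by its long edges, and now lies flush and level, glass up, in the housing; I handed the job in at about 28 s, but no verdict came back.

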